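# Vent the dry box and crack its stuck lid open

## Task

To air the boards in the clear dry box, first vent it: twist the bar-shaped valve knob beside the box clockwise right to its stop, then let go so that it springs back. Then take the lid by its handle, pull it straight up until its sticky seal lets go, and finish while still holding it there, level over the box and about 2 cm above the rim; do not pull it well clear of the box, and leave everything else on the bench where it is.

Things in the scene. Friction and masses are not known exactly. Their poses are not given: they have to be found in the camera images.
- drybox: clear plastic dry box, fixed to the bench, 160 (x) x 130 (y) x 85 mm high, walls 6 mm; a grey valve block (60 x 88 mm, 62 mm high) stands against its +y side and carries the vent knob. Origin: centre of the box's underside (without the block), z up, y towards the valve block. The box may stand on the left or the right of the bench
- box_rim (a point): centre of the box's mouth, at the height of its rim, 85 mm above the bench; axes as the box
- lid: white lid on the dry box, loose, plate 164 x 134 x 10 mm, about 0.2 to 0.33 kg, with a rubber plug (124 x 94 mm, 10 mm deep) below that sits in the mouth. Origin: centre of the plate's underside, which lies on the rim when shut (then it coincides with box_rim, same axes). Gasket strips grip the plug: the first 7 mm of lift take about 10 to 20 N in all, then only the lid's weight is left. Once out, it does not drop back in by itself
- lid_grip (a point): middle of the lid's black bridge handle: a bar 70 mm long (along the lid's y), 16 mm wide (lid's x) and 18 mm high, on two posts; this point is the bar's centre, 42 mm above the lid's origin, 32 mm above the plate's top; bar's top 51 mm above the lid's origin
- vent (a joint): angle of the vent knob: 0 at rest, grows as it is turned clockwise seen from above, stop at 1.2 rad; a spring (0.02 N m at rest, 0.12 N m at the stop) turns it back when let go
- vent_grip (a point): middle of the black bar grip of the vent knob, on its vertical axis, 125 mm from the box's centre along the box's +y, 97 mm above the bench; the bar is 44 mm long, 14 mm wide and 36 mm high (from 76 to 112 mm above the bench); at rest its long side lies along the box's y, and this point's axes turn with the knob (its y along the bar). Below the bar is a round disc 46 mm across
- tray: bystander: white tray, fixed, 170 (x) x 190 (y) mm, with five blue circuit modules in clear cases, up to 50 mm high; origin under its centre; stands on the side of the bench where the dry box is not
- module: bystander: one loose blue circuit module in a clear case, 50 x 80 x 27 mm (terminals to 34 mm); origin: centre of its underside
- screwdriver: bystander: screwdriver 140 mm long lying on the bench; origin underneath, along its own x
- meter: bystander: black handheld meter lying flat, 140 x 72 x 30 mm; origin: centre of its underside
- spool: bystander: grey spool standing upright, 52 mm across, 40 mm high; origin: centre of its underside
- jar: bystander: small closed jar, 48 mm across, 60 mm high; origin: centre of its underside
- carton: bystander: open cardboard carton of parts, 90 x 120 x 50 mm; origin: centre of its underside

How it is judged (in metres and radians):
On the way, in this order (a step that is already met when the one before it is completed fails the run):
1. the vent knob is turned to its stop while the lid is still sealed (value of joint vent above 1.08 rad and z of lid in the frame of box_rim below 0.004 m), for 0.1 s.
2. the knob is let go and has sprung back, the lid still sealed (value of joint vent below 0.12 rad and contact force between the fingers and drybox below 0.3 N and z of lid in the frame of box_rim below 0.004 m), for 0.2 s.
3. the lid has come free of its seal, held by the fingers (z of lid in the frame of box_rim above 0.0085 m and contact force between the fingers and lid above 1 N), for 0.1 s.
At the end, for the whole second after the job is handed in: the fingers hold the lid still, its plate's underside 9.5 to 35 mm above the rim, within 30 mm of the box's centre and tilted less than 0.2 rad, with nothing of the box carrying it; the vent knob is back within 0.12 rad of rest and untouched; no bystander has moved 30 mm (z of lid in the frame of box_rim between 0.0095 and 0.035 m and horizontal distance between lid and box_rim below 0.03 m and angle between lid's own z axis and vertical below 0.2 rad and linear speed of lid below 0.03 m/s and contact force between the fingers and lid above 1 N and contact force between lid and drybox below 0.2 N and value of joint vent below 0.12 rad and contact force between the fingers and drybox below 0.3 N and distance of each of module, screwdriver, meter, spool, jar, carton from where it was at the start of the episode below 0.03 m); the arm keeps its last pose, push and grip.
It fails at once if the lid is pulled well clear of the box (more than 70 mm up) (z of lid in the frame of box_rim above 0.07 m).
It fails at once if another thing on the bench is shoved or knocked (30 mm) (distance of any of module, screwdriver, meter, spool, jar, carton from where it was at the start of the episode above 0.03 m).
It also fails if it takes over 40 s, if anything falls off the work surface, if the arm or the gripper's body presses on something with over 40 N, if the wrist force passes 120 N, or if a joint passes its speed limit or range.

## Robot

A 6-joint arm with a two-finger parallel gripper is mounted at the origin on the work surface. World frame = base frame: x ahead of the robot, y to its left, z up, the work surface at z = 0. Lengths are in m, angles in degrees, forces in N, time in s.
With the tool pointing down it reaches from about 0.15 to 0.775 m from the base axis. Payload 6.1 kg.
Tool frame: the origin (TCP) lies at the centre of the arm's flange, where the gripper is bolted on; the fingertips stand nose_length ahead of it and the grasp point (between the pads) lies 155 mm ahead of it (nose_length is the distance from the TCP to the fingertips, in m); z points along the fingers, y is the line along which they close (so a half turn about z gives the same grasp; the last joint's range is limited). The gripper opens to 85 mm and grips with 20 to 120 N. Pads are 22 mm wide; open, the fingers measure 114 mm over their backs; the gripper's body (76 mm by 85 mm) begins 54 mm behind the grasp point. The pads swing forward as they close: fully open they stand 13 mm farther back than shut.
Start: joints at [-73.625, 7.208, -2.269, 80.523, 0, 90], TCP at [0.148, -0.504, 0.405] pointing down, gripper open.
Joint ranges: [-155.77, 155.77], [-54.66, 111.73], [-72.52, 77.12], [-102.08, 115.82], [-83.92, 84.16], [-180, 180]. Speed limits (degrees/s): [136.94, 136.94, 172.46, 180, 180, 180].

## Interface

Orientations are given as [roll, pitch, yaw] about the fixed x, y, z axes, in that order (R = Rz(yaw) Ry(pitch) Rx(roll)).
In Python, from cell import move_ptp, movel, set_joints, ungrasp, grab, pause, ik, get_image, PlanningError, finish_job, current_t, current_joint_positions, current_qvel, current_effort, current_position, current_eef_rot, current_contact_force, current_moment, current_finger_gap, current_gripper_force, nose_length gives the robot as it stands. Calls block until the motion is done:
- move_ptp(position, orientation): joint-space move of the TCP to a pose.
- movel(position, frame=None, velocity=0.15, guard=None): straight line of the TCP; frame=None keeps the orientation; velocity is the mean speed in m/s. With guard (N) it stops when the force on the tool has changed by that much, and returns True; else False.
- set_joints(angles): joint-space move.
- ungrasp() and grab(effort=None): open the fingers fully, or close them until they stop; effort is the grip in N (None keeps the last).
- pause(seconds).
- ik(position, orientation): joint angles nearest the present ones, or None.
- get_image(name): name is "scene" or "side" or "wrist"; returns a dict with "pixels" (384x512x3 uint8, red, green, blue), "fx", "fy", "cx", "cy" (pixels), "dist" ([k1, k2, p1, p2, k3] as OpenCV has them; the pictures are not rectified), "R" (3x3) and "t" (3): a world point X has camera coordinates R X + t. Camera axes: x right, y down, z forward; pixel columns grow to the right and rows downward; lengths in m; the calibration is good to about 2 mm. A picture is of the moment at which its call begins. There is no depth.
A pose or a line that the arm cannot do raises PlanningError and nothing moves.
- finish_job(): hands the job in; it is judged then, once.
Readings, each from a call of its own:
- current_t(): time.
- current_joint_positions(): joint angles.
- current_qvel(): joint speeds.
- current_effort(): joint torques, N m.
- current_position(): TCP position.
- current_eef_rot(): TCP orientation.
- current_contact_force(): force on the tool from outside, world axes, zero at the start.
- current_moment(): the same for the moment, N m.
- current_finger_gap(): finger opening in m.
- current_gripper_force(): force on a finger pad.
Only numpy, scipy, OpenCV 4.12 (cv2) and the standard library are available. Lean on these libraries where they do the work, as an engineer would, in place of code of your own. Each camera call takes 0.05 s, during which the arm holds its last target. There are 200 camera calls.

## Working session

There is one attempt and no reset: what is moved stays moved. The work goes in short steps, each a Python script; the robot and the scene stay as the last script left them, time stands still between calls to the robot, and variables do not carry over. Pictures are saved under pics/ and viewed, at most 10 in all, crops included, and the job is handed in when it is done.

```bash
mkdir -p pics
python3 - <<'E'
from cell import *
import cv2
for n in("scene","side"):
    d=get_image(n); cv2.imwrite(f"pics/{n}0.png",d["pixels"][:,:,::-1]); print(n,d["fx"],d["dist"],d["R"],d["t"])
print(nose_length if not callable(nose_length) else nose_length(),current_t())
E
```

```text
scene 403.60874835481417 [0.04728175 0.         0.         0.         0.        ] [[-0.82455231  0.56578388  0.00144785]
 [ 0.45082276  0.6585542  -0.60254892]
 [-0.34186596 -0.49618038 -0.79808063]] [ 0.42732725 -0.19052651  1.2513275 ]
side 489.4822714723634 [-0.01346332  0.          0.          0.          0.        ] [[-0.92270474 -0.38493694  0.02096456]
 [-0.25678177  0.57313097 -0.77819279]
 [ 0.28753971 -0.72342549 -0.62767545]] [0.47648486 0.20854803 1.1753434 ]
0.1734 0.1
```

View pics/scene0.png

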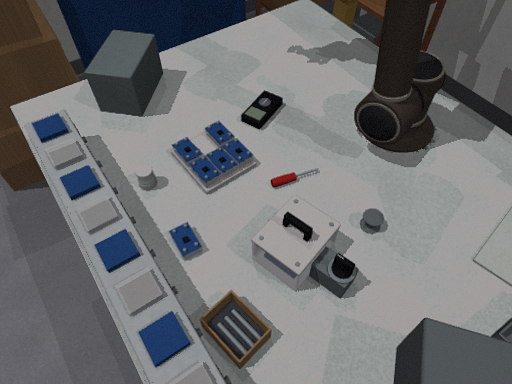

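View pics/side0.png

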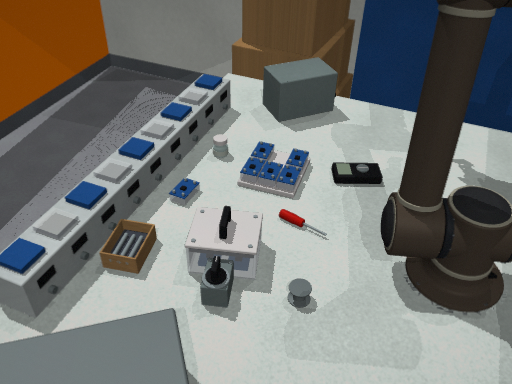

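Both views show the box on the left (+y) side: the lid is at about (297,232) in scene and (226,230) in side. The knob is at (343,266) and (216,268). I'll enlarge both to pick points.

Run:
```python
import cv2,numpy as np
a=cv2.imread("pics/scene0.png")[190:300,245:365];b=cv2.imread("pics/side0.png")[200:310,175:295]
r=lambda x:cv2.resize(x,(400*1,367),interpolation=cv2.INTER_CUBIC)
cv2.imwrite("pics/crop.png",np.hstack([r(a),r(b)]))
```

```text
(no output)
```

View pics/crop.png

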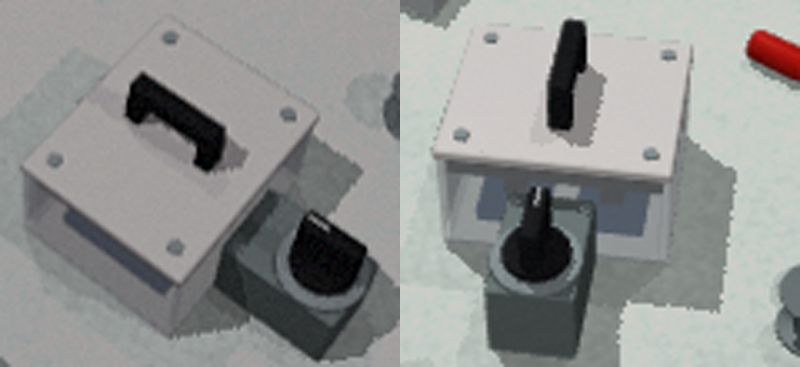

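```bash
cat > fit.py <<'E'
from cell import *
import cv2,numpy as np
from scipy.optimize import least_squares
S=[(-82,-67),(-82,67),(82,67),(82,-67)]
P={"scene":([(167,15),(319,117),(181,281),(23,165)],(245,190)),"side":([(291,45),(273,174),(33,151),(75,25)],(175,200))}
cams={n:get_image(n) for n in P}
def world(p,X):
    c,s=np.cos(p[2]),np.sin(p[2]); return np.array([[p[0]+c*x-s*y,p[1]+s*x+c*y,z] for x,y,z in X])
def proj(d,W):
    K=np.array([[d["fx"],0,d["cx"]],[0,d["fy"],d["cy"]],[0,0,1]])
    return cv2.projectPoints(W,cv2.Rodrigues(np.array(d["R"]))[0],np.array(d["t"]),K,np.array(d["dist"]))[0][:,0]
X=[(x/1e3,y/1e3,.095) for x,y in S]
def res(p,names=P):
    return np.concatenate([(proj(cams[n],world(p,X))-(np.array(P[n][0])*.3+P[n][1])).ravel() for n in names])
for names in (["scene"],["side"],list(P)):
    r=least_squares(res,[.35,.15,0],args=(names,)); print(names,r.x,np.degrees(r.x[2]),np.abs(r.fun).max())
p=r.x
print("grip",world(p,[(0,0,.127)]),"vent",world(p,[(0,.125,.097)]))
for n in P:
    q=(proj(cams[n],world(p,[(0,-.035,.136),(0,.035,.136),(0,.103,.112),(0,.147,.112)]))-P[n][1])/.3
    print(n,q.round().tolist())
E
python3 fit.py
```

```text
['scene'] [0.52435927 0.17085918 0.26959393] 15.44659446446047 1.366467182001486
['side'] [0.52138074 0.16999558 0.28104274] 16.102562824135987 0.923511890506461
['scene', 'side'] [0.52282593 0.17018657 0.27444368] 15.724464615852604 1.6030167938694717
grip [[0.52282593 0.17018657 0.127     ]] vent [[0.4889495  0.29050859 0.097     ]]
scene [[137.0, 76.0], [224.0, 135.0], [307.0, 213.0], [367.0, 254.0]]
side [[173.0, 18.0], [156.0, 87.0], [139.0, 186.0], [126.0, 237.0]]
```

```bash
cat > h.py <<'E'
import numpy as np
BX=np.array([.5228,.1702]);TH=15.72
def pt(dx,dy,z):
    c,s=np.cos(np.radians(TH)),np.sin(np.radians(TH)); return [BX[0]+c*dx-s*dy,BX[1]+s*dx+c*dy,z]
E
python3 - <<'E'
from cell import *
from h import *
import cv2
print(current_eef_rot())
for y in (TH+90,TH-90):
    print(y,ik(pt(0,.125,.36),[180,0,y]),ik(pt(0,.125,.255),[180,0,y]),ik(pt(0,0,.282),[180,0,y]))
y=TH+90
q=ik(pt(0,.06,.40),[180,0,y])
move_ptp(pt(0,.06,.40),[180,0,y])
d=get_image("wrist");cv2.imwrite("pics/w1.png",d["pixels"][:,:,::-1])
print(current_joint_positions(),current_t(),current_finger_gap(),current_contact_force())
import pickle;pickle.dump(d,open("w1.pkl","wb"))
from fit import proj,world
p=[BX[0],BX[1],np.radians(TH)]
print(proj(d,world(p,[(0,-.035,.136),(0,.035,.136),(0,.103,.112),(0,.147,.112)]+[(x,y,.095) for x in(-.082,.082) for y in(-.067,.067)])).round(1))
E
```

```text
[-1.79946120e+02 -6.05260372e-04  1.63761652e+01]
105.72 [ 30.71884217  12.12404354  -1.98687485  75.88908161   0.
 104.99884217] [ 30.71884217  14.19260381 -12.73868776  63.06870842   0.
 104.99884217] [ 18.0329029   11.4412505  -12.72072036  65.83802914   0.
  92.3129029 ]
-74.28 [ 30.71884217  12.12404354  -1.98687485  75.88908161   0.
 -75.00115783] [ 30.71884217  14.19260381 -12.73868776  63.06870842   0.
 -75.00115783] [ 18.0329029   11.4412505  -12.72072036  65.83802914   0.
 -87.6870971 ]
[ 2.41552207e+01  1.05321675e+01  1.06689632e+00  8.05315624e+01
 -5.70308328e-03  9.85083960e+01] 3.1167 0.08557777795376888 [ 0.33448439  0.44589224 -0.01367154]
['scene'] [0.52435927 0.17085918 0.26959393] 15.44659446446047 1.366467182001486
['side'] [0.52138074 0.16999558 0.28104274] 16.102562824135987 0.923511890506461
['scene', 'side'] [0.52282593 0.17018657 0.27444368] 15.724464615852604 1.6030167938694717
grip [[0.52282593 0.17018657 0.127     ]] vent [[0.4889495  0.29050859 0.097     ]]
scene [[137.0, 76.0], [224.0, 135.0], [307.0, 213.0], [367.0, 254.0]]
side [[173.0, 18.0], [156.0, 87.0], [139.0, 186.0], [126.0, 237.0]]
[[257.6 295.9]
 [257.4 221.2]
 [257.3 129.6]
 [257.1  70.8]
 [176.6 296.6]
 [163.8 168.4]
 [338.8 296.5]
 [351.1 168. ]]
```

View pics/w1.png

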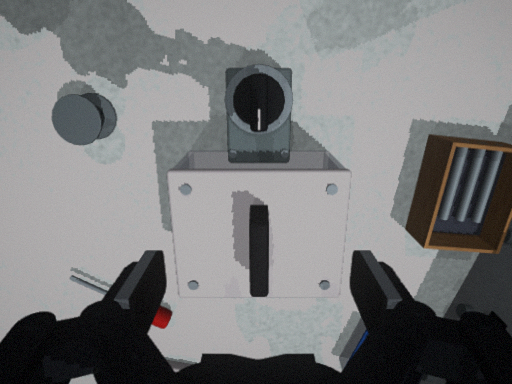

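The wrist view has the lid handle at x≈259 and the knob at (259,99), against predictions of 257.4 and (257,100). The estimate is therefore good to about 1–2 mm. I'll shift it 1 mm along the box's x and grip the knob.

```bash
sed -i 's/^BX=.*/BX=np.array([.5238,.1705]);/;s/;TH/TH/' h.py; sed -i 's/;$//' h.py; grep -q '^TH' h.py || sed -i '1a TH=15.72' h.py; cat h.py
python3 - <<'E'
from cell import *
from h import *
import cv2
y=TH+90
move_ptp(pt(0,.125,.33),[180,0,y])
print(movel(pt(0,.125,.258),velocity=.08,guard=8))
f0=current_contact_force()
grab(25)
print(current_finger_gap(),current_gripper_force(),f0,current_contact_force(),current_moment(),current_position(),pt(0,.125,.258))
d=get_image("wrist");cv2.imwrite("pics/w2.png",d["pixels"][:,:,::-1])
print(current_joint_positions(),current_t())
E
```

```text
import numpy as np
TH=15.72
BX=np.array([.5238,.1705])
def pt(dx,dy,z):
    c,s=np.cos(np.radians(TH)),np.sin(np.radians(TH)); return [BX[0]+c*dx-s*dy,BX[1]+s*dx+c*dy,z]
False
0.013516749316315912 27.401938140392303 [-0.81104512  0.12747556 -0.37782379] [-2.2218427  -0.27801946  2.21291687] [-0.09812165  0.23818521 -0.0239111 ] [0.4898684  0.29080479 0.2581582 ] [np.float64(0.4899329409629681), np.float64(0.2908246538003837), 0.258]
[ 3.06954900e+01  1.41929070e+01 -1.23263020e+01  6.34818955e+01
  4.61773627e-03  1.04972083e+02] 5.4333
```

View pics/w2.png

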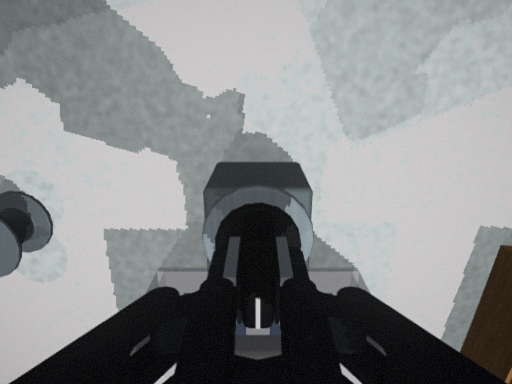

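Gripped and centred: the gap is 13.5 mm on the bar and the knob sits at (258,235). Now I'll twist it.

Run:
```python
from cell import *
import numpy as np,cv2
q0=np.array(current_joint_positions())
def rot(a):
    q=q0.copy();q[5]+=a;set_joints(q.tolist())
for a in (12,24,36,48,58,65,69,71):
    rot(a);print(a,np.round(current_moment(),3),np.round(current_contact_force(),1),round(current_finger_gap(),4))
pause(.4)
d=get_image("side");cv2.imwrite("pics/s3.png",cv2.resize(d["pixels"][200:310,175:295,::-1],(480,440),interpolation=cv2.INTER_CUBIC))
print(current_joint_positions()-q0,current_t())
```

```text
12 [-0.045 -0.213  0.063] [ 1.3 -1.  -0.9] 0.0134
24 [ 0.045 -0.799  0.05 ] [ 3.7 -0.6 -1.2] 0.0137
36 [-0.069 -1.106  0.078] [ 4.9 -0.1 -2. ] 0.0138
48 [-0.244 -1.37   0.114] [ 6.  -1.1 -3.5] 0.0132
58 [-0.364 -1.472  0.073] [ 7.5 -2.1 -1.7] 0.0131
65 [-0.439 -1.553  0.103] [ 6.5 -2.6 -2.5] 0.0139
69 [-0.559 -1.574  0.097] [ 8.2 -2.1 -3.7] 0.0138
71 [-0.587 -1.594  0.899] [ 8.3 -2.5 -2.6] 0.0136
[-3.99398652e-02  2.10554604e-02  3.78924372e-02 -8.95509002e-02
 -1.74709735e-01  7.04871882e+01] 8.1917
```

View pics/s3.png

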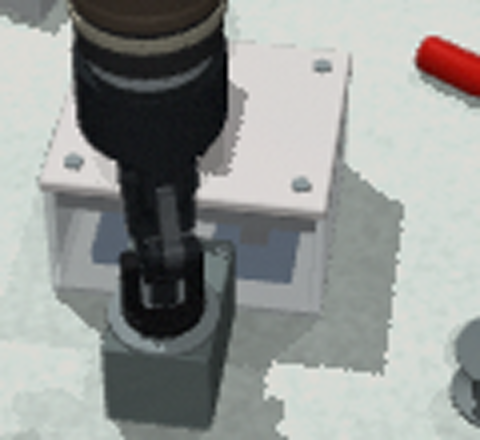

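The moment jumped to 0.9 N m at 71°, so the knob is at its stop. The view shows the gripper turned on the knob around (165,290) with the lid still shut. Next I'll turn it back, let go and move to the lid handle.

Run:
```python
from cell import *
from h import *
import numpy as np,cv2
q0=np.array(current_joint_positions())
for a in (35,70.5):
    q=q0.copy();q[5]-=a;set_joints(q.tolist())
ungrasp();pause(.4)
p=current_position();movel([p[0],p[1],.35],velocity=.1)
pause(.3)
d=get_image("wrist");a=d["pixels"]
move_ptp(pt(0,0,.35),[180,0,TH+90])
b=get_image("wrist")["pixels"]
cv2.imwrite("pics/w4.png",cv2.resize(np.hstack([a,b])[:,:,::-1],(800,300)))
print(current_contact_force(),current_t())
```

```text
[ 0.42852167 -0.27316126  0.72703239] 12.6
```

View pics/w4.png

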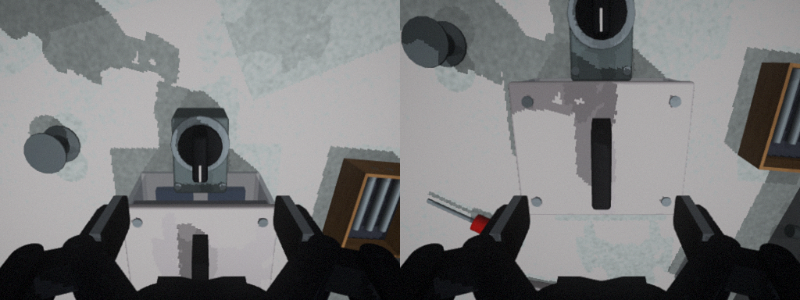

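The knob is back at rest, with its white mark aligned along box y at (200,170) in the left half. The handle at (601,165) is centred between the fingers, so I'll grip it and pull.

Run:
```python
from cell import *
from h import *
import numpy as np,cv2
print(movel(pt(0,0,.283),velocity=.08,guard=8))
grab(90)
print(current_finger_gap(),current_gripper_force(),current_contact_force(),current_position())
p=np.array(current_position())
for dz in (.003,.006,.009,.013,.02):
    movel([p[0],p[1],p[2]+dz],velocity=.02);print(dz,np.round(current_contact_force(),1),round(current_position()[2]-p[2],4),round(current_finger_gap(),4))
pause(.5)
a=get_image("wrist")["pixels"];b=get_image("side")["pixels"][180:300,155:315]
cv2.imwrite("pics/w5.png",np.hstack([cv2.resize(a,(400,300)),cv2.resize(b,(400,300))])[:,:,::-1])
print(current_contact_force(),current_moment(),current_t())
```

```text
False
0.014623916626519412 89.15573716163635 [-1.98993056 -0.5310768   3.70108264] [0.52369192 0.17045044 0.28337385]
0.003 [  3.9   1.2 -13.9] 0.0016 0.0145
0.006 [  3.    0.8 -13.8] 0.0056 0.0145
0.009 [-0.1 -0.6 -2.3] 0.0109 0.0144
0.013 [-0.6  0.3 -1.8] 0.0135 0.0147
0.02 [-0.4  0.7 -1.1] 0.0201 0.0149
[ 8.78590290e-01  1.97105369e-03 -2.21220137e+00] [0.05013322 0.02886826 0.02051161] 16.5917
```

View pics/w5.png

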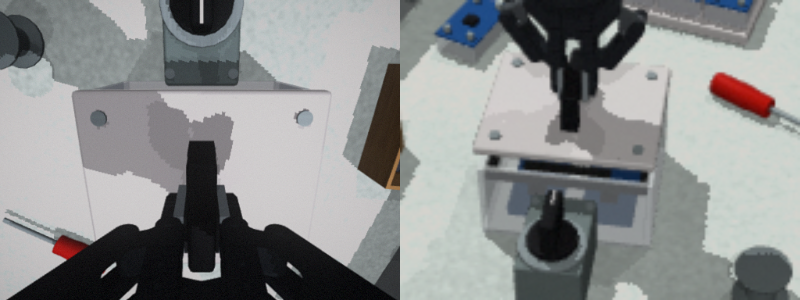

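The lid is held level and clear of the rim, with an even gap at about (570,165). About 2 N of load remains, which is the lid's weight, and the knob is at rest. Handing in.

```bash
python3 -c "
from cell import *
print(finish_job())"
```

```text
the job is handed in; nothing more can be done
None
```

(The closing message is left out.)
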